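# Put the tape measure away in the push-to-open drawer

### The arm

A 7-joint arm with a two-finger parallel gripper is mounted at the origin on the work surface. World frame = base frame: x ahead of the robot, y to its left, z up, the work surface at z = 0. Lengths are in m, angles in rad, forces in N, time in s.
With the tool pointing down it reaches from about 0.4 to 0.85 m from the base axis. Payload 10.4 kg.
Tool frame: the origin (TCP) lies at the very end of the fingers, on their centre line; the grasp point (between the pads) lies 19 mm behind it; z points along the fingers, y is the direction in which the jaws open and shut (so a half turn about z gives the same grasp; the last joint's range is limited). The gripper opens to 85 mm and grips with 20 to 120 N. Pads are 22 mm wide; open, the fingers measure 114 mm over their backs; the gripper's body (76 mm by 85 mm) begins 54 mm behind the grasp point. The pads swing forward as they close: fully open they stand 13 mm farther back than shut.
Start: joints at [1.084, 0.332, -0.065, 1.46, 0.022, 1.35, -0.088], TCP at [0.28, -0.559, 0.209] pointing down, gripper open.
Joint ranges: [-2.6, 2.6], [-0.5, 2.12], [-1.47, 1.34], [0.16, 2.42], [-1.27, 4.41], [0.06, 2.06], [-2.6, 2.6]. Speed limits (rad/s): [2.22, 2.22, 2.79, 2.79, 3.14, 3.14, 3.14].

### API

Orientations are given as a unit quaternion [x, y, z, w].
In Python, from station import arm gives the robot as it stands.
- The arm moves only by the shell command python3 -m jog 'ROWS'. ROWS is JSON, a list of rows, each a list of 7 numbers: the turn, a rotation vector about the tool's x, y, z in rad, then the shift along the tool's x, y, z in cm, then the opening, from 0 (shut) to 1 (fully open). In form: [[wx, wy, wz, tx, ty, tz, jaw], ...]. A call has 1 to 20 rows; each row shifts and turns the pose as measured when the row begins, along the tool's axes as they then stand; what a row does not reach is not made up. A row lasts 1/8 s, in which the tool goes at most 62.5 mm and 10.7 degrees, less where a joint would pass 70% of its speed; a pose out of reach is approached as far as the arm can. A call is refused whole if a number of a shift passes 6.25 or a number of a turn 0.188, either way. A call with a gripper value outside its range is refused whole. The fingers move at their own pace and stop on an object; the grip force is fixed at half the most. Time passes only in rows, so rows that do not move let the fingers close. It gives the time, the measured TCP pose, the force and the opening at its end, in the units of the state.
- arm.sense(): the state, without advancing time (a new reading comes with each control period).
- arm.snapshot(name): name is "scene" or "top" or "wrist"; returns (picture, depth): 400x640x3 uint8, red, green, blue; 400x640 float32, m along the optical axis (not along the pixel's ray), 0 where there is no reading.
- arm.get_calibration(name): a dict with "vfov" (degrees; the focal length in pixels is half the picture's height over the tangent of half this angle, whatever the lens; pixels are square), "cx", "cy" (the principal point, pixels), "position" and "attitude" of the camera in the world; the wrist camera has in their place "tool_from_camera" (4x4, takes a point from camera to tool coordinates, whose origin is the TCP and whose axes are the flange's). Camera axes: x right, y down, z forward; pixel columns grow to the right and rows downward; lengths in m; the calibration is good to about 2 mm. A picture is of the moment at which its call begins: read the wrist's pose just before it. get_calibration takes no time and is no camera call.
- arm.sign_off(): hands the job in, once; it reports no verdict.
The state is a dict: "t": time; "joint_pos": joint angles; "joint_vel": joint speeds; "joint_torque": joint torques, N m; "ee_pos": TCP position; "orientation": TCP orientation; "force": force on the tool from outside, world axes, zero at the start; "ft_torque": the same for the moment, N m; "gripper_width": finger opening in m.
Only numpy, scipy, OpenCV 4.12 (cv2) and the standard library are available. Lean on these libraries where they do the work, as an engineer would, in place of code of your own. Each camera call takes 0.05 s, during which the arm holds its last target.

### The job

Push gently on the front of the small handleless drawer until its touch catch lets go and the drawer springs out, then put the pocket tape measure down in the drawer and push the drawer shut again, gently and without forcing or slamming it, until the catch holds it closed. Leave the other loose things on the bench where they are.

Things in the scene. Friction and masses are not known exactly. Their poses are not given: they have to be found in the camera images.
- unit: Low plywood drawer unit fixed to the bench, 240 deep (its x) x 260 wide (its y) x 125 high; origin at the centre of its underside; its front looks along its own -x. One drawer with a handleless front, closed at the start. Thin offcuts, up to 25 mm high, lie fixed on the rear half of its top.
- drawer (a joint): How far the drawer is out along the unit's -x, m: 0 (within 1 mm) held shut by the catch, 0.085 sprung fully out, negative while pressed in. A spring pushes it out: 6 to 7 N when shut or deeper, 2.3 N when out, plus 22 N per m/s of motion. Push-push catch: it changes state (shut to free, or open to held) when the drawer is pressed 5 to 21 mm deeper than shut and then let go.
- drawer_front (a point): Centre of the outer face of the drawer front, a plain wooden panel 228 wide (y) x 72 high x 18 thick; 72 mm above the bench; axes as the unit's. Shut, the face stands 28 mm in front of the carcass. The catch is adjustable: its depth differs each time and cannot be seen; 1 to 3 mm beyond it is a stop where the force climbs: 10 to 12 N on the front reaches it, over 16 N damages it.
- drawer_floor (a point): Point on top of the drawer's floor, 54 mm behind the front's outer face, midway across, 46 mm above the bench. Drawer out: a clear opening of 95 mm (x) x 188 mm (y) from above, between the front panel (18 thick, upper edge 62 mm above the floor) and the carcass (top 79 mm above the floor). Side walls 46 mm high.
- tape: Pocket tape measure, black case with round steel-and-yellow sides, standing on its base: 52 long (its x) x 26 thick (its y) x 48 high, about 0.14 kg; the lower half is the full 52 long, the upper half 40. Origin at the centre of its underside. It is held across its 26 mm thickness.
- sander: Bystander: sanding block of cork and dark wood, 75 x 45 x 36, loose; origin at the centre of its underside.
- wax: Bystander: round brass-coloured wax tin, 64 across, 42 high, loose; origin at the centre of its underside.
- mug: Bystander: white mug, 80 across, 95 high, loose; origin at the centre of its underside.
- offcut: Bystander: wooden offcut 110 x 40 x 35, loose; origin at the centre of its underside.
- glue: Bystander: glue bottle, 60 across, 160 high, loose; origin at the centre of its underside.
- tape_mid (a point): Centre of the tape measure's case, 24 mm above its underside when it stands.
- driver: Bystander: screwdriver lying loose near the right front of the bench.
- planed: Bystander: brown planed wooden piece 160 x 50 x 22, loose; origin at the centre of its underside.
There are look-alikes about, which are no part of the job. Leave any purple look-alike of the tape alone.

How it is judged:
By the outcome, as a careful person would: the job done as asked, in the order asked, and still so for the second after the job is handed in, with the robot touching nothing.
It also fails if it takes over 72 s, if anything falls off the work surface, if the arm or the gripper's body presses on something with over 40 N, if the wrist force passes 120 N, or if a joint passes its speed limit or range.

## Working session

There is one attempt and no reset: what is moved stays moved. The work goes in short steps, Python scripts to look and compute and a shell command to move; the robot and the scene stay as the last step left them, time stands still between calls to the robot, and variables do not carry over. Pictures are saved under pics/ and viewed, and the job is handed in when it is done.

```bash
ls; mkdir -p pics; python3 - <<'E'
from station import arm
import cv2, numpy as np
s=arm.sense()
print(s)
for n in ("scene","top"):
    p,d=arm.snapshot(n)
    cv2.imwrite(f"pics/{n}0.png",p[...,::-1]); np.save(f"pics/{n}0.npy",d); 
for n in ("scene","top","wrist"): print(n,arm.get_calibration(n))
E
```

```text
pics
{'t': 0.0, 'joint_pos': array([ 1.08440213,  0.33293462, -0.06470437,  1.46093549,  0.02158704,
        1.34991804, -0.08848542]), 'joint_vel': array([-0.0007212 , -0.00169014, -0.00039908, -0.00136019,  0.00104341,
       -0.00058979,  0.00037085]), 'joint_torque': array([-3.84793311e-04, -6.25446010e+01,  4.92437545e-02, -3.91610920e+01,
        1.63392123e-02,  9.93128924e-03,  1.70699184e-05]), 'ee_pos': array([ 0.27940424, -0.55860426,  0.20777957]), 'orientation': array([ 9.73227653e-01,  2.29842058e-01, -1.98979600e-04, -7.23404107e-04]), 'force': array([-0.4640785 , -0.52204602, -0.08767833]), 'ft_torque': array([ 0.0035674 , -0.00954554, -0.02246562]), 'gripper_width': 0.0855013148083408}
scene {'vfov': 56.46758522540365, 'cx': 317.5225832353334, 'cy': 200.4396663261122, 'position': array([1.16977958, 0.3605416 , 0.86186857]), 'attitude': array([ 0.50147286,  0.78838234, -0.30339079, -0.18690182])}
top {'vfov': 45.74075402438446, 'cx': 311.5806725660744, 'cy': 198.0268766309173, 'position': array([0.29863751, 0.05162137, 1.54539628]), 'attitude': array([-0.70175815,  0.70835509, -0.05622107,  0.05106622])}
wrist {'vfov': 66.94804084437212, 'cx': 315.8973710601234, 'cy': 199.7181912955016, 'tool_from_camera': array([[ 2.81033281e-04, -9.45568756e-01, -3.25422262e-01,
         8.33642185e-02],
       [ 9.99999775e-01,  4.63763990e-04, -4.83948209e-04,
         1.16906914e-04],
       [ 6.08525433e-04, -3.25422053e-01,  9.45568674e-01,
        -1.64043568e-01],
       [ 0.00000000e+00,  0.00000000e+00,  0.00000000e+00,
         1.00000000e+00]])}
```

View pics/scene0.png

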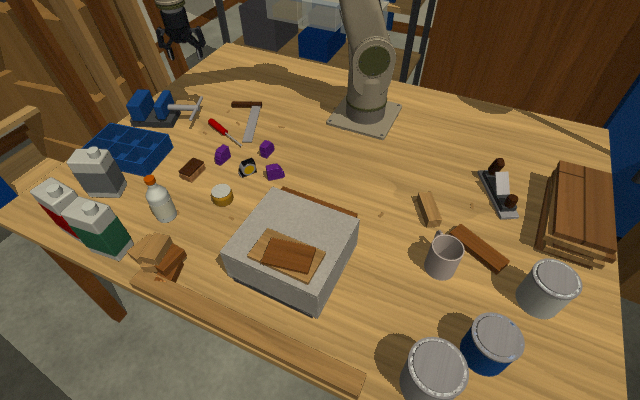

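View pics/top0.png

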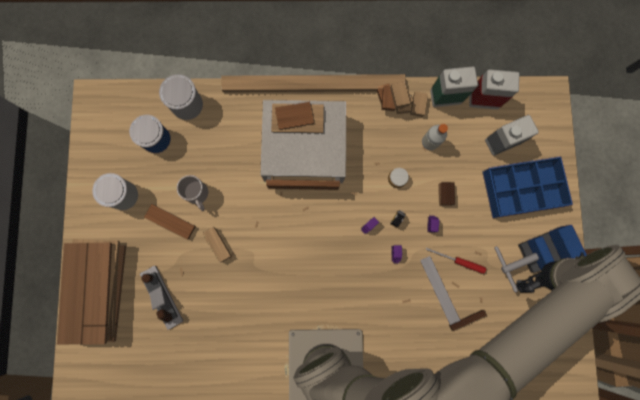

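The top view shows the unit at about (304,140), with its front (dark strip at y≈183) facing the robot. The black tape is at (398,219), with purple look-alikes at (370,225), (433,224) and (396,254).

```bash
cat > h.py <<'E'
import numpy as np, cv2
from scipy.spatial.transform import Rotation as R
from station import arm
def cam(n,s=None):
    c=arm.get_calibration(n); f=200/np.tan(np.radians(c['vfov'])/2)
    if n=='wrist':
        T=np.array(c['tool_from_camera']); Rt=R.from_quat(s['orientation']).as_matrix()
        return f,c['cx'],c['cy'],Rt@T[:3,:3],Rt@T[:3,3]+s['ee_pos']
    return f,c['cx'],c['cy'],R.from_quat(c['attitude']).as_matrix(),np.array(c['position'])
def ray(C,uv,z):
    f,cx,cy,Rm,p=C
    uv=np.atleast_2d(uv).astype(float)
    d=np.c_[(uv[:,0]-cx)/f,(uv[:,1]-cy)/f,np.ones(len(uv))]@Rm.T
    return p+d*((z-p[2])/d[:,2])[:,None]
def cloud(C,D):
    f,cx,cy,Rm,p=C
    v,u=np.mgrid[:D.shape[0],:D.shape[1]]
    P=np.stack([(u-cx)/f*D,(v-cy)/f*D,D],-1)@Rm.T+p
    P[D<=0]=np.nan
    return P
def proj(C,P):
    f,cx,cy,Rm,p=C
    q=(np.atleast_2d(P)-p)@Rm
    return np.c_[q[:,0]/q[:,2]*f+cx,q[:,1]/q[:,2]*f+cy]
E
python3 - <<'E'
from h import *
for n in("top","scene"):
    C=cam(n); D=np.load(f"pics/{n}0.npy"); P=cloud(C,D)
    im=cv2.imread(f"pics/{n}0.png")
    z=P[...,2]
    print(n,'bench z',np.nanmedian(z[230:240,270:330]) if n=="top" else '')
    m=((z>.118)&(z<.132)&(abs(P[...,1])<.3)&(P[...,0]>.4)&(P[...,0]<1)).astype(np.uint8)
    k,l,st,ce=cv2.connectedComponentsWithStats(m); i=1+np.argmax(st[1:,4]); 
    q=P[l==i]; print(st[i]); r=cv2.minAreaRect(q[:,:2].astype(np.float32)*1000); print('unit top',r,cv2.boxPoints(r).round(1).tolist(),np.median(q[:,2]))
    # front top strip: z ~0.108
    m=((z>.098)&(z<.113)&(P[...,0]<.75)&(P[...,0]>.4)&(abs(P[...,1])<.25)).astype(np.uint8)
    k,l,st,ce=cv2.connectedComponentsWithStats(m)
    for i in range(1,k):
        if st[i,4]>15:
            q=P[l==i]; r=cv2.minAreaRect(q[:,:2].astype(np.float32)*1000); print('strip',st[i],r,np.median(q[:,2]))
    # dark tape
    m=((z>.02)&(z<.06)&(P[...,0]>.3)&(P[...,0]<.65)&(P[...,1]<-.12)&(P[...,1]>-.45)).astype(np.uint8)
    k,l,st,ce=cv2.connectedComponentsWithStats(m)
    for i in range(1,k):
        if st[i,4]>15:
            q=P[l==i]; r=cv2.minAreaRect(q[:,:2].astype(np.float32)*1000); print('obj',st[i],ce[i].round(),np.round(r[0]),np.round(r[1]),round(r[2]),q[:,2].max().round(3),im[l==i].mean(0).round())
E
```

```text
top bench z -0.0005410419749244388
[ 260  100   86   78 4751]
unit top ((704.4891967773438, 64.40728759765625), (260.35675048828125, 241.4879150390625), 88.68443298339844) [[580.7999877929688, -63.0], [822.2000122070312, -68.5], [828.2000122070312, 191.8000030517578], [586.7999877929688, 197.3000030517578]] 0.12467042625012592
strip [266 180  74   8 441] ((565.5038452148438, 67.42631530761719), (225.34771728515625, 19.919620513916016), 88.38137817382812) 0.10699589863795267
obj [388 168  20  20 303] [398. 178.] [ 595. -241.] [61. 59.] 5 0.05 [129. 142. 151.]
obj [439 182  16  24 347] [447. 193.] [ 542. -400.] [47. 76.] 88 0.045 [32. 45. 66.]
obj [391 211  15  17 138] [398. 219.] [ 461. -237.] [27. 53.] 57 0.056 [41. 45. 50.]
obj [362 217  17  17 144] [370. 225.] [ 441. -146.] [27. 52.] 39 0.059 [91. 50. 85.]
obj [428 217  11  16 155] [433. 225.] [ 442. -349.] [27. 51.] 84 0.054 [85. 43. 76.]
obj [392 245  10  17 157] [397. 253.] [ 351. -228.] [26. 50.] 90 0.059 [87. 45. 79.]
obj [455 258  12  10  57] [461. 262.] [ 319. -434.] [37. 22.] 76 0.03 [ 34.  39. 120.]
scene bench z 
[ 220  1
[... 472 characters left out ...]
194.0480499267578), (1.4024686813354492, 155.1280059814453), 88.33789825439453) 0.10582427684424361
obj [218 126   9   7  35] [222. 129.] [ 326. -434.] [34. 20.] 64 0.029 [  3.   7. 143.]
obj [259 140  15  15 140] [266. 147.] [ 355. -229.] [31. 49.] 87 0.053 [90. 30. 76.]
obj [215 144  15  18 174] [222. 152.] [ 445. -350.] [31. 52.] 84 0.052 [92. 30. 77.]
obj [179 158  25  21 302] [191. 168.] [ 543. -401.] [47. 80.] 87 0.041 [20. 44. 73.]
obj [239 158  17  16 183] [247. 165.] [ 464. -237.] [30. 51.] 53 0.052 [40. 71. 82.]
obj [266 164  17  13 175] [273. 170.] [ 444. -146.] [31. 51.] 38 0.053 [95. 30. 79.]
obj [211 184  22  19 332] [221. 193.] [ 599. -242.] [60. 61.] 17 0.047 [106. 143. 158.]
```

```bash
python3 -c "
import cv2
a=cv2.imread('pics/top0.png')[180:280,340:470];cv2.imwrite('pics/top0c.png',cv2.resize(a,None,fx=6,fy=6,interpolation=2))
a=cv2.imread('pics/scene0.png')[120:220,170:300];cv2.imwrite('pics/scene0c.png',cv2.resize(a,None,fx=6,fy=6,interpolation=2))"
```

```text
(no output)
```

View pics/top0c.png

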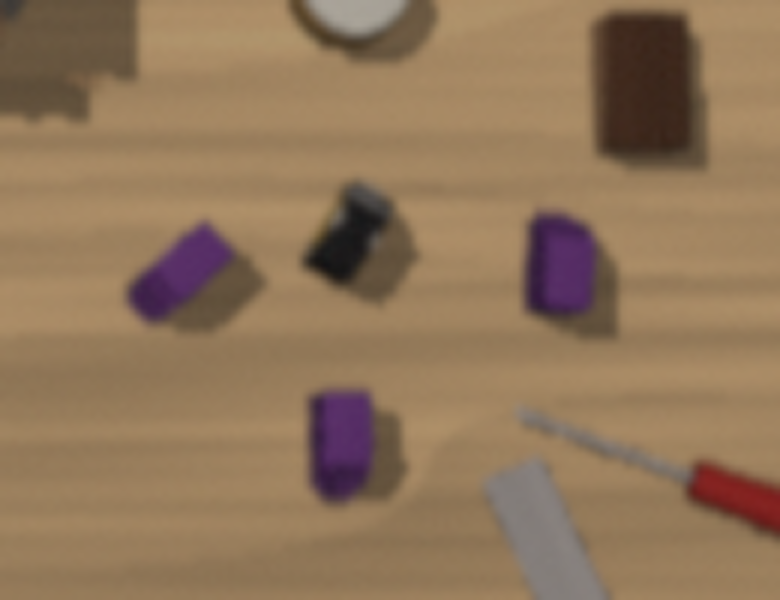

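View pics/scene0c.png

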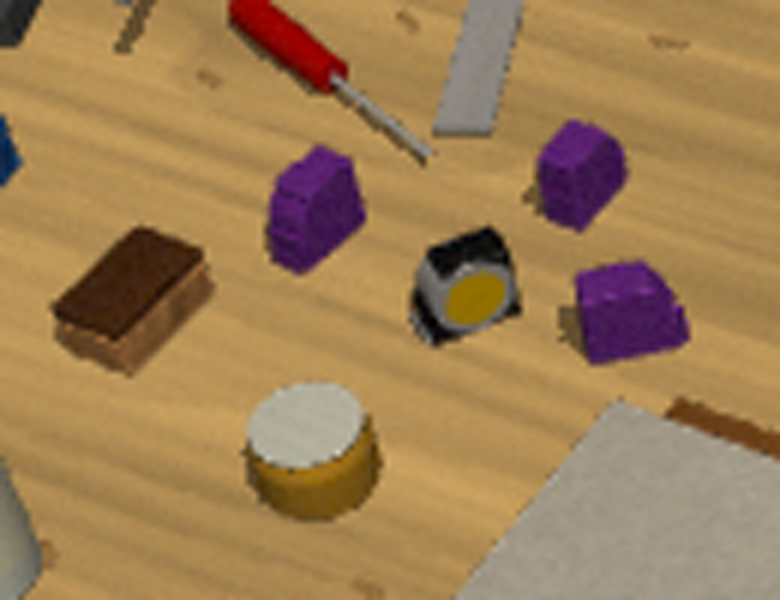

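```bash
cat >> h.py <<'E'
def need(pos,yawdeg):
    "delta in tool axes (cm, rad) from now to TCP pos, tool pointing down with tool x at yawdeg"
    s=arm.sense(); Rc=R.from_quat(s['orientation'])
    a=np.radians(yawdeg)
    Rt=R.from_matrix(np.array([[np.cos(a),np.sin(a),0],[np.sin(a),-np.cos(a),0],[0,0,-1]]))
    rv=(Rc.inv()*Rt).as_rotvec()
    d=np.array(pos)-s['ee_pos']
    print('t',round(s['t'],2),'pos',s['ee_pos'].round(4),'F',s['force'].round(2),'w',round(s['gripper_width'],4))
    print('turn',rv.round(3),'shift now-axes cm',(Rc.inv().apply(d)*100).round(2),'shift final-axes cm',(Rt.inv().apply(d)*100).round(2))
E
python3 -m jog '[[0,0,0.163,0,0,0,0],[0,0,0.163,0,0,0,0],[0,0,0.163,0,0,0,0]]'
python3 -c "
from h import *
need([.50,.0685,.20],-1.4)"
```

```text
t: 0.48
ee_pos: [0.2789, -0.558, 0.2063]
orientation: [1.0, -0.02, -0.001, -0.002]
force: [0.3, -0.1, 0.7]
gripper_width: 0.0321
t 0.47 pos [ 0.2789 -0.558   0.2063] F [ 0.29 -0.08  0.72] w 0.0321
turn [-0.004  0.002 -0.015] shift now-axes cm [ 19.65 -63.46   0.82] shift final-axes cm [ 20.57 -63.17   0.63]
```

```bash
python3 -m jog '[[0,0,-0.015,1.7,-5.3,0,0],[0,0,0,1.7,-5.3,0,0],[0,0,0,1.7,-5.3,0,0],[0,0,0,1.7,-5.3,0,0],[0,0,0,1.7,-5.3,0,0],[0,0,0,1.7,-5.3,0,0],[0,0,0,1.7,-5.3,0,0],[0,0,0,1.7,-5.3,0,0],[0,0,0,1.7,-5.3,0,0],[0,0,0,1.7,-5.3,0,0],[0,0,0,1.7,-5.3,0,0]]'
python3 -c "
from h import *
need([.50,.0685,.20],-1.4)"
```

```text
t: 1.85
ee_pos: [0.4848, 0.0344, 0.2045]
orientation: [1.0, -0.017, -0.003, -0.002]
force: [0.6, -0.2, -0.3]
gripper_width: 0.0
t 1.85 pos [0.4848 0.0344 0.2045] F [ 0.6  -0.21 -0.28] w 0.0
turn [-0.004  0.006 -0.01 ] shift now-axes cm [ 1.4  -3.46  0.46] shift final-axes cm [ 1.43 -3.45  0.45]
```

```bash
python3 -m jog '[[-0.004,0.006,-0.01,1.4,-3.4,1.5,0],[0,0,0,0,0,4.3,0],[0,0,0,0,0,4.3,0],[0,0,0,0,0,3.2,0],[0,0,0,0,0,0.5,0]]'
python3 -c "
from h import *
need([.535,.068,.07],-1.4)
s=arm.sense();p,d=arm.snapshot('wrist');cv2.imwrite('pics/w1.png',p[...,::-1])
p,d=arm.snapshot('scene');cv2.imwrite('pics/s1.png',p[...,::-1])"
```

```text
t: 2.48
ee_pos: [0.5004, 0.0753, 0.0627]
orientation: [1.0, -0.008, 0.0, -0.001]
force: [0.4, 0.1, 0.5]
gripper_width: -0.0003
t 2.48 pos [0.5004 0.0753 0.0627] F [0.4  0.06 0.51] w -0.0003
turn [-0.002 -0.001  0.009] shift now-axes cm [ 3.47  0.67 -0.73] shift final-axes cm [ 3.47  0.64 -0.73]
```

View pics/w1.png

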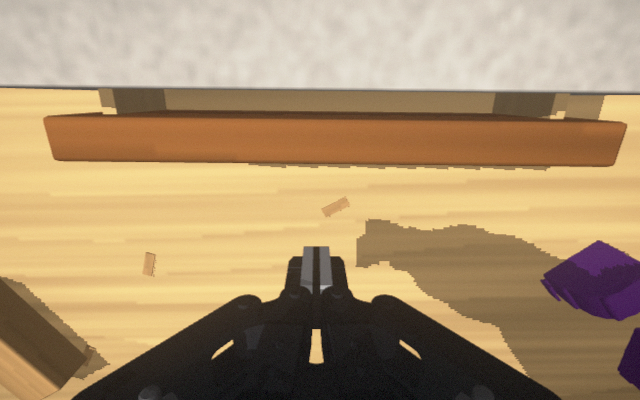

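View pics/s1.png

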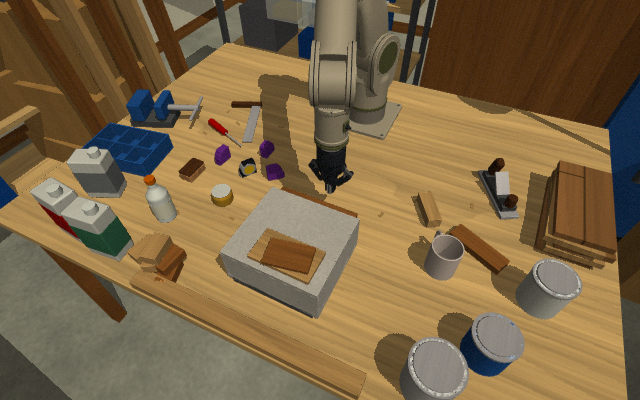

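The fingers stand in front of the panel at about (316,260), centred on the drawer front (row ~140). Next I approach and press in small steps.

```bash
python3 -m jog '[[0,0,0.009,1.2,0.5,-0.8,0],[0,0,0,1.2,0,0,0],[0,0,0,0.4,0,0,0],[0,0,0,0,0,0,0]]'
python3 -c "
from h import *
need([.546,.068,.07],-1.4)"
```

```text
t: 3.08
ee_pos: [0.535, 0.0692, 0.0777]
orientation: [1.0, -0.013, 0.005, -0.001]
force: [0.4, -0.2, 0.2]
gripper_width: -0.0001
t 3.08 pos [0.535  0.0692 0.0777] F [ 0.44 -0.18  0.23] w -0.0001
turn [-0.003 -0.011 -0.002] shift now-axes cm [1.09 0.1  0.78] shift final-axes cm [1.1  0.1  0.77]
```

```bash
python3 -m jog '[[0,-0.011,0,0.4,0,0.5,0],[0,0,0,0.3,0,0,0],[0,0,0,0.2,0,0,0]]'; python3 -m jog '[[0,0,0,0.2,0,0,0],[0,0,0,0.2,0,0,0]]'
```

```text
t: 3.45
ee_pos: [0.544, 0.0691, 0.072]
orientation: [1.0, -0.013, -0.001, -0.001]
force: [-0.1, 0.5, 0.2]
gripper_width: -0.0002
t: 3.7
ee_pos: [0.5475, 0.0691, 0.0719]
orientation: [1.0, -0.013, -0.002, -0.001]
force: [-6.1, -1.1, 5.6]
gripper_width: -0.0
```

```bash
python3 -m jog '[[0,0,0,0.15,0,0,0]]'; python3 -m jog '[[0,0,0,0.15,0,0,0]]';python3 -m jog '[[0,0,0,0.15,0,0,0]]'
```

```text
t: 3.82
ee_pos: [0.5481, 0.069, 0.0718]
orientation: [1.0, -0.013, -0.003, -0.001]
force: [-7.1, -0.5, 5.3]
gripper_width: -0.0001
t: 3.95
ee_pos: [0.5487, 0.069, 0.0718]
orientation: [1.0, -0.013, -0.004, -0.001]
force: [-7.8, -0.1, 5.7]
gripper_width: 0.0003
t: 4.08
ee_pos: [0.5492, 0.069, 0.0719]
orientation: [1.0, -0.013, -0.005, -0.0]
force: [-5.9, -1.3, 5.5]
gripper_width: 0.0002
```

```bash
python3 -m jog '[[0,-0.008,0,0.25,0,0,0]]'; python3 -m jog '[[0,0,0,0.25,0,0,0]]';python3 -m jog '[[0,0,0,0.25,0,0,0]]'
```

```text
t: 4.2
ee_pos: [0.5504, 0.069, 0.0719]
orientation: [1.0, -0.013, -0.01, -0.0]
force: [-6.7, -0.3, 5.4]
gripper_width: -0.0002
t: 4.32
ee_pos: [0.552, 0.0689, 0.0719]
orientation: [1.0, -0.012, -0.011, 0.0]
force: [-6.5, -1.1, 5.6]
gripper_width: 0.0002
t: 4.45
ee_pos: [0.5534, 0.0689, 0.0719]
orientation: [1.0, -0.012, -0.013, 0.001]
force: [-7.0, 0.2, 5.3]
gripper_width: 0.0001
```

```bash
python3 -m jog '[[0,0.01,0,0.25,0,0,0]]'; python3 -m jog '[[0,0.01,0,0.25,0,0,0]]';python3 -m jog '[[0,0.01,0,0.25,0,0,0]]'
```

```text
t: 4.58
ee_pos: [0.5549, 0.0688, 0.0718]
orientation: [1.0, -0.012, -0.009, 0.001]
force: [-6.5, -1.5, 4.9]
gripper_width: 0.0002
t: 4.7
ee_pos: [0.5563, 0.0687, 0.0717]
orientation: [1.0, -0.012, -0.005, 0.001]
force: [-7.3, -0.8, 6.0]
gripper_width: 0.0001
t: 4.82
ee_pos: [0.5577, 0.0687, 0.0716]
orientation: [1.0, -0.012, -0.001, 0.002]
force: [-8.0, 0.2, 5.3]
gripper_width: -0.0
```

```bash
python3 -m jog '[[0,0.003,0,0.22,0,0,0]]'; python3 -m jog '[[0,0.003,0,0.22,0,0,0]]'
```

```text
t: 4.95
ee_pos: [0.5587, 0.0686, 0.0716]
orientation: [1.0, -0.012, -0.0, 0.002]
force: [-8.3, -0.6, 5.6]
gripper_width: -0.0002
t: 5.08
ee_pos: [0.5598, 0.0686, 0.0716]
orientation: [1.0, -0.012, 0.0, 0.002]
force: [-7.0, -0.9, 5.3]
gripper_width: 0.0001
```

```bash
for i in 1; do python3 -m jog '[[0,0.003,0,0.22,0,0,0]]'; done; python3 -m jog '[[0,0.003,0,0.22,0,0,0]]'
```

```text
t: 5.2
ee_pos: [0.5608, 0.0685, 0.0716]
orientation: [1.0, -0.012, 0.0, 0.003]
force: [-6.1, -0.6, 6.1]
gripper_width: -0.0002
t: 5.32
ee_pos: [0.5618, 0.0685, 0.0716]
orientation: [1.0, -0.012, 0.001, 0.003]
force: [-8.5, -0.3, 5.3]
gripper_width: 0.0004
```

```bash
python3 -m jog '[[0,0.003,0,0.22,0,0,0]]'
```

```text
t: 5.45
ee_pos: [0.5628, 0.0685, 0.0716]
orientation: [1.0, -0.011, 0.001, 0.003]
force: [-8.1, -0.5, 6.4]
gripper_width: -0.0001
```

```bash
python3 -m jog '[[0,0.003,0,0.22,0,0,0]]'; python3 -m jog '[[0,0.003,0,0.22,0,0,0]]'
```

```text
t: 5.58
ee_pos: [0.5637, 0.0684, 0.0715]
orientation: [1.0, -0.011, 0.001, 0.004]
force: [-7.3, -1.0, 5.6]
gripper_width: 0.0001
t: 5.7
ee_pos: [0.5648, 0.0683, 0.0715]
orientation: [1.0, -0.011, 0.001, 0.004]
force: [-8.1, -0.2, 6.3]
gripper_width: 0.0002
```

```bash
python3 -m jog '[[0,0.003,0,0.22,0,0,0]]'
```

```text
t: 5.82
ee_pos: [0.5656, 0.0683, 0.0715]
orientation: [1.0, -0.011, 0.002, 0.004]
force: [-8.2, 0.1, 6.5]
gripper_width: 0.0003
```

```bash
python3 -m jog '[[0,0.002,0,0.2,0,0,0]]'; python3 -m jog '[[0,0.002,0,0.2,0,0,0]]'
```

```text
t: 5.95
ee_pos: [0.5659, 0.0683, 0.0715]
orientation: [1.0, -0.011, 0.001, 0.005]
force: [-12.2, -1.3, 10.4]
gripper_width: -0.0003
t: 6.08
ee_pos: [0.566, 0.0682, 0.0715]
orientation: [1.0, -0.011, -0.0, 0.005]
force: [-12.3, -1.4, 10.2]
gripper_width: -0.0001
```

```bash
python3 -m jog '[[0,0.002,0,0.2,0,0,0]]'
```

```text
t: 6.2
ee_pos: [0.566, 0.0682, 0.0715]
orientation: [1.0, -0.011, -0.001, 0.006]
force: [-12.8, -1.5, 10.7]
gripper_width: 0.0002
```

The force rose to 12 N at the stop, so I retreat to let the drawer spring out.

```bash
python3 -m jog '[[0,0,0,-2,0,0,0],[0,0,0,-3,0,0,0],[0,0,0,-3,0,0,0],[0,0,0,-3,0,0,0],[0,0,0,-2.4,0,0,0],[0,0,0,0,0,-3,0],[0,0,0,0,0,-5,1],[0,0,0,0,0,-3,1]]'
python3 - <<'E'
from h import *
for n in("top","scene"):
    p,D=arm.snapshot(n); C=cam(n);P=cloud(C,D);z=P[...,2]
    cv2.imwrite(f"pics/{n}2.png",p[...,::-1])
    m=((z>.10)&(z<.113)&(P[...,0]<.75)&(P[...,0]>.4)&(abs(P[...,1])<.25)).astype(np.uint8)
    k,l,st,ce=cv2.connectedComponentsWithStats(m)
    for i in range(1,k):
        if st[i,4]>15:
            q=P[l==i]; r=cv2.minAreaRect(q[:,:2].astype(np.float32)*1000); print('strip',st[i],r,np.median(q[:,2]))
    m=((z>.02)&(z<.06)&(P[...,0]>.4)&(P[...,0]<.5)&(P[...,1]<-.2)&(P[...,1]>-.3)).astype(np.uint8)
    q=P[m>0]; print('tape',len(q), cv2.minAreaRect(q[:,:2].astype(np.float32)*1000) if len(q)>5 else '')
need([.4625,-.237,.2],-34)
E
```

```text
t: 7.2
ee_pos: [0.427, 0.0724, 0.1833]
orientation: [1.0, -0.01, -0.002, 0.006]
force: [1.2, 0.3, -1.4]
gripper_width: 0.0355
strip [265 207   6   6  31] ((484.6463928222656, 175.04669189453125), (15.971776962280273, 15.718751907348633), 2.241342782974243) 0.10766325997721715
strip [321 208  19   7 111] ((478.5391540527344, -15.994922637939453), (55.255638122558594, 19.02958869934082), 89.716796875) 0.10662717605360661
tape 141 ((461.1161804199219, -237.58155822753906), (26.786632537841797, 53.26454162597656), 56.57080078125)
strip [295 168  74  31 493] ((482.6734619140625, 69.26179504394531), (227.36285400390625, 22.1129093170166), 88.45265197753906) 0.10779684407770251
strip [333 224  26  48  66] ((671.0889282226562, 193.88604736328125), (1.4920978546142578, 153.32701110839844), 88.6725082397461) 0.1066799091936107
tape 185 ((464.8350524902344, -237.30435180664062), (31.461130142211914, 52.40161895751953), 56.10221862792969)
t 7.3 pos [0.4284 0.0726 0.1842] F [ 0.04  0.32 -0.47] w 0.0505
turn [ 0.012 -0.003  0.573] shift now-axes cm [ 4.04 30.9  -1.19] shift final-axes cm [20.14 23.75 -1.58]
```

View pics/scene2.png

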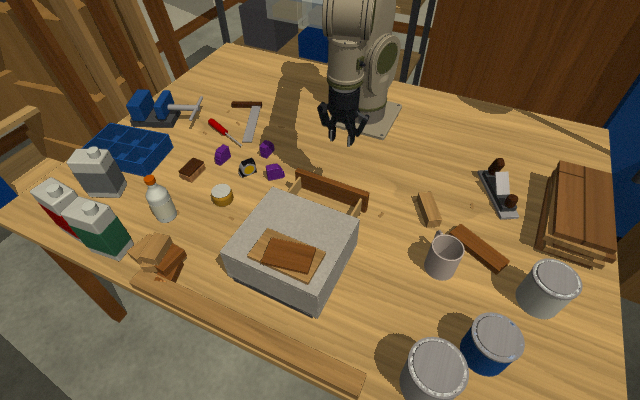

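The drawer is fully out: its front runs from (297,175) to (367,205) in the scene view. Next I go to the tape.

```bash
python3 -m jog '[[0.012,0,0,0.6,4.8,-0.4,1],[0,0,0,0.7,5.1,-0.3,1],[0,0,0,0.7,5.1,-0.3,1],[0,0,0,0.7,5.1,0,1],[0,0,0,0.7,5.1,0,1],[0,0,0,0.6,5,0,1],[0,0,0.143,0,0,0,1],[0,0,0.143,0,0,0,1],[0,0,0.143,0,0,0,1],[0,0,0.143,0,0,0,1],[0,0,0,0,0,0,1]]'
python3 - <<'E'
from h import *
need([.4625,-.237,.2],-34)
s=arm.sense();p,D=arm.snapshot('wrist');cv2.imwrite('pics/w3.png',p[...,::-1]);np.save('pics/w3.npy',D)
C=cam('wrist',s);P=cloud(C,D);z=P[...,2]
m=((z>.02)&(z<.06)&(P[...,0]>.41)&(P[...,0]<.52)&(P[...,1]<-.19)&(P[...,1]>-.3)).astype(np.uint8)
k,l,st,ce=cv2.connectedComponentsWithStats(m)
for i in range(1,k):
    if st[i,4]>50:
        q=P[l==i]; print(st[i],ce[i],cv2.minAreaRect(q[:,:2].astype(np.float32)*1000),q[:,2].max(), p[l==i].mean(0))
        q=q[q[:,2]>.042]
        if len(q)>5: print(' top',cv2.minAreaRect(q[:,:2].astype(np.float32)*1000),np.median(q[:,2]))
E
```

```text
t: 8.68
ee_pos: [0.4623, -0.2401, 0.1886]
orientation: [0.954, -0.299, -0.002, 0.001]
force: [-0.1, 1.1, 0.3]
gripper_width: 0.0856
t 8.68 pos [ 0.4623 -0.2401  0.1886] F [-0.08  1.08  0.28] w 0.0856
turn [ 0.003  0.003 -0.013] shift now-axes cm [-0.17 -0.26 -1.14] shift final-axes cm [-0.16 -0.27 -1.14]
[ 302  151   25   52 1255] [314.12350598 176.57928287] ((463.27191162109375, -239.3064422607422), (26.148548126220703, 51.105018615722656), 55.43784713745117) 0.0490410866627396 [88.63426295 78.28924303 68.98087649]
 top ((458.6687927246094, -236.18118286132812), (25.505361557006836, 40.11313247680664), 55.80229949951172) 0.046487644368744696
```

View pics/w3.png

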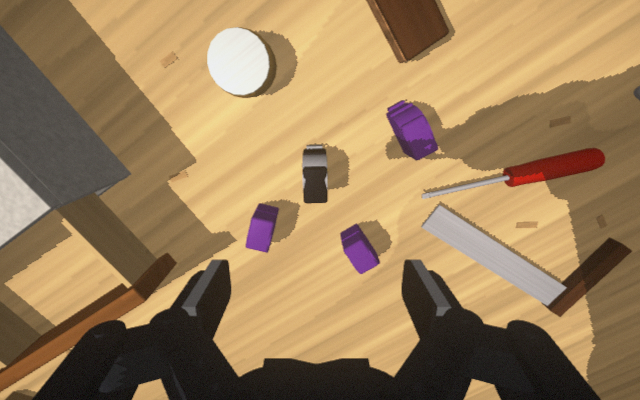

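The black tape is at (314,176) in the wrist view. It measures 26x51 mm with its top at 47 mm, which fits. I descend on it now.

```bash
python3 -m jog '[[0,0,0.01,0,-0.1,3,0.7],[0,0,0,0,0,4,0.7],[0,0,0,0,0,4,0.7],[0,0,0,0,0,2,0.7],[0,0,0,0,0,0,0.7]]'
python3 -c "
from h import *
need([.462,-.238,.013],-34.5)"
```

```text
t: 9.35
ee_pos: [0.4628, -0.2392, 0.0545]
orientation: [0.956, -0.294, -0.001, 0.001]
force: [0.3, 0.7, 0.2]
gripper_width: 0.0598
t 9.35 pos [ 0.4628 -0.2392  0.0545] F [0.32 0.66 0.17] w 0.0598
turn [0.002 0.002 0.006] shift now-axes cm [-0.13 -0.06  4.15] shift final-axes cm [-0.13 -0.05  4.15]
```

```bash
python3 -m jog '[[0,0,0.006,-0.1,-0.05,1.5,0.7],[0,0,0,0,0,1.5,0.7],[0,0,0,0,0,0.8,0.7],[0,0,0,0,0,0,0.7]]'
python3 -c "
from h import *
need([.462,-.238,.013],-34.5)
p,d=arm.snapshot('wrist');cv2.imwrite('pics/w4.png',p[...,::-1])"
```

```text
t: 9.85
ee_pos: [0.4633, -0.2387, 0.0158]
orientation: [0.955, -0.296, 0.0, 0.001]
force: [-0.0, -1.0, 0.8]
gripper_width: 0.0596
t 9.85 pos [ 0.4633 -0.2387  0.0158] F [-0.05 -1.03  0.76] w 0.0596
turn [ 0.002 -0.001  0.002] shift now-axes cm [-0.15  0.01  0.28] shift final-axes cm [-0.15  0.01  0.28]
```

View pics/w4.png

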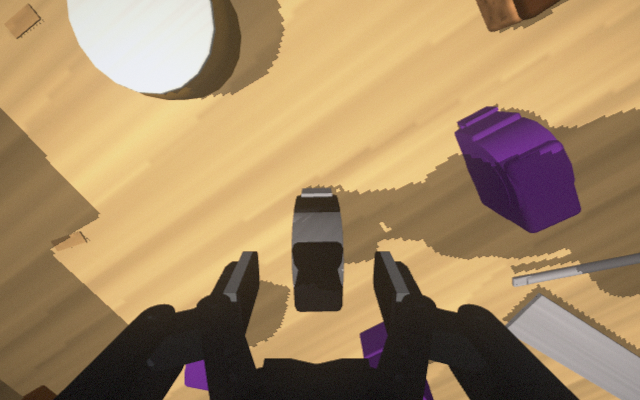

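The black tape (318,250) is centred between the pads at (240,275) and (395,275). I close the jaws.

```bash
python3 -m jog '[[0,0,0,-0.1,0,0.2,0.7],[0,0,0,0,0,0,0],[0,0,0,0,0,0,0],[0,0,0,0,0,0,0],[0,0,0,0,0,0,0]]'
python3 -m jog '[[0,0,0,0,0,-2,0],[0,0,0,0,0,-4,0],[0,0,0,0,0,-5,0],[0,0,0,0,0,-5,0],[0,0,0,0,0,-2,0]]'
python3 -c "
from h import *
need([.533,.0688,.2],-1.4)
p,d=arm.snapshot('wrist');cv2.imwrite('pics/w5.png',p[...,::-1])"
```

```text
t: 10.52
ee_pos: [0.4635, -0.2387, 0.0154]
orientation: [0.955, -0.296, 0.002, 0.002]
force: [-0.1, 0.9, -1.1]
gripper_width: 0.0242
t: 11.15
ee_pos: [0.461, -0.2371, 0.1978]
orientation: [0.955, -0.295, -0.002, 0.001]
force: [0.8, 0.1, -2.4]
gripper_width: 0.0245
t 11.15 pos [ 0.461  -0.2371  0.1978] F [ 0.8   0.15 -2.35] w 0.0245
turn [ 0.002  0.003 -0.575] shift now-axes cm [-11.32 -29.31  -0.27] shift final-axes cm [  6.45 -30.75  -0.22]
```

View pics/w5.png

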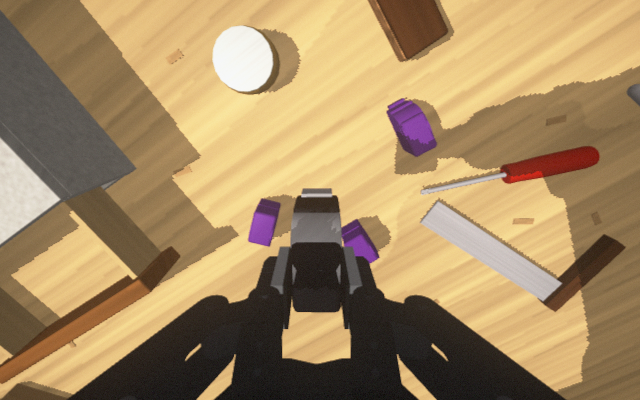

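The tape is held (24.5 mm opening, upright). I carry it over the drawer.

```bash
python3 -m jog '[[0,0,-0.144,0,0,0,0],[0,0,-0.144,0,0,0,0],[0,0,-0.144,0,0,0,0],[0,0,-0.144,0,0,0,0],[0,0,0,1,-5,0,0],[0,0,0,1.1,-5,0,0],[0,0,0,1.1,-5,0,0],[0,0,0,1.1,-5,0,0],[0,0,0,1.1,-5,0,0],[0,0,0,1.1,-4.4,0,0],[0,0,0,0,0,0,0]]'
python3 - <<'E'
from h import *
p,D=arm.snapshot('scene');cv2.imwrite('pics/s6.png',p[...,::-1]);C=cam('scene');P=cloud(C,D);z=P[...,2]
m=((z>.10)&(z<.113)&(P[...,0]<.55)&(P[...,0]>.4)&(abs(P[...,1])<.25))
q=P[m];print('front',cv2.minAreaRect(q[:,:2].astype(np.float32)*1000))
need([.534,.068,.064],-1.4)
p,d=arm.snapshot('wrist');cv2.imwrite('pics/w6.png',p[...,::-1])
E
```

```text
t: 12.58
ee_pos: [0.5255, 0.0652, 0.188]
orientation: [1.0, -0.003, -0.006, -0.001]
force: [0.2, -1.2, -1.5]
gripper_width: 0.0242
front ((483.1294860839844, 69.13587951660156), (226.87461853027344, 20.25973129272461), 88.24297332763672)
t 12.62 pos [0.5254 0.0628 0.1878] F [-0.35 -0.56 -1.52] w 0.0242
turn [-0.     0.013  0.016] shift now-axes cm [ 1.02 -0.52 12.37] shift final-axes cm [ 0.85 -0.54 12.38]
```

View pics/w6.png

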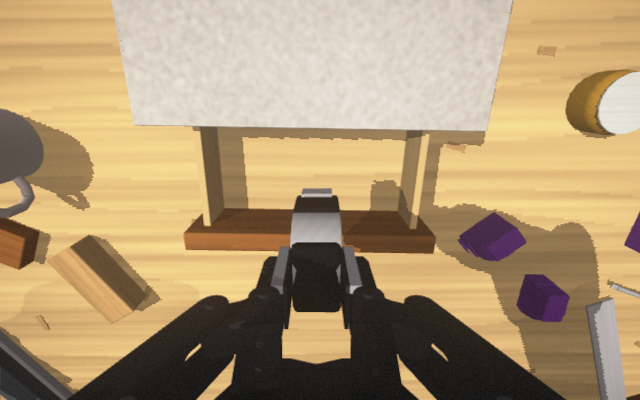

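```bash
python3 -m jog '[[0,0.013,0.016,0.9,-0.5,1,0],[0,0,0,0,0,3,0],[0,0,0,0,0,3,0],[0,0,0,0,0,2,0],[0,0,0,0,0,0.5,0],[0,0,0,0,0,0,0]]'
python3 - <<'E'
from h import *
need([.536,.068,.064],-1.4)
p,d=arm.snapshot('wrist');cv2.imwrite('pics/w7.png',p[...,::-1])
p,d=arm.snapshot('scene');cv2.imwrite('pics/s7.png',cv2.resize(p[100:300,200:440,::-1],None,fx=3,fy=3))
E
```

```text
t: 13.42
ee_pos: [0.5357, 0.0589, 0.0866]
orientation: [1.0, -0.021, 0.001, 0.001]
force: [-0.1, -0.1, -0.8]
gripper_width: 0.0242
t 13.43 pos [0.5357 0.0589 0.0866] F [-0.14 -0.12 -0.85] w 0.0242
turn [ 0.003 -0.002 -0.017] shift now-axes cm [-0.01 -0.92  2.26] shift final-axes cm [ 0.01 -0.91  2.26]
```

View pics/w7.png

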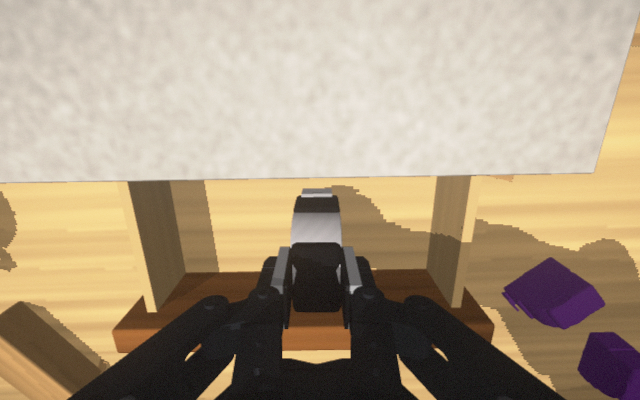

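View pics/s7.png

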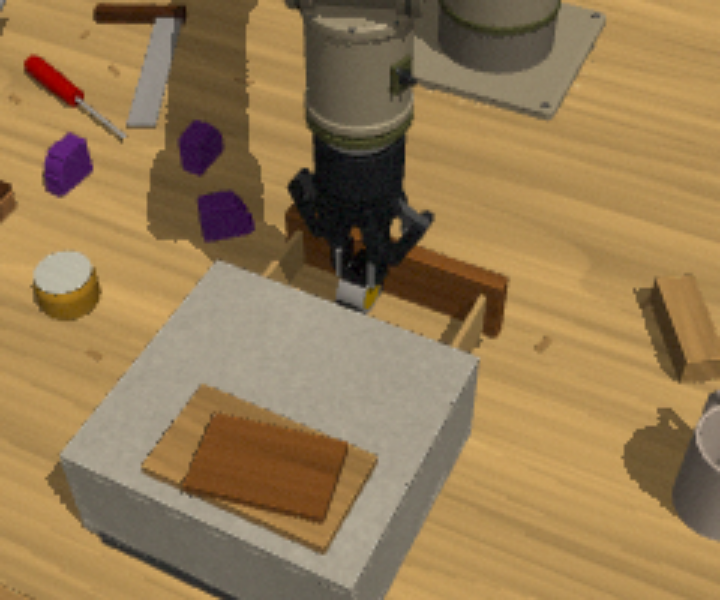

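The tape is inside the drawer outline, between the front panel and the carcass. I lower it to the floor.

```bash
python3 -m jog '[[0,0,-0.017,0,-0.8,0.4,0],[0,0,0,0,0,0.7,0],[0,0,0,0,0,0.5,0],[0,0,0,0,0,0.1,0]]'; python3 -m jog '[[0,0,0,0,0,0.15,0]]'; python3 -m jog '[[0,0,0,0,0,0.15,0]]'
```

```text
t: 14.02
ee_pos: [0.5376, 0.068, 0.0706]
orientation: [1.0, -0.012, 0.003, 0.001]
force: [-0.4, 0.6, -1.4]
gripper_width: 0.0244
t: 14.15
ee_pos: [0.5376, 0.068, 0.069]
orientation: [1.0, -0.012, 0.003, 0.001]
force: [-0.4, -0.8, -1.5]
gripper_width: 0.0243
t: 14.28
ee_pos: [0.5376, 0.0679, 0.0674]
orientation: [1.0, -0.012, 0.003, 0.001]
force: [0.6, -0.5, -0.6]
gripper_width: 0.0242
```

```bash
python3 -m jog '[[0,-0.005,0,-0.1,0,0.2,0]]'; python3 -m jog '[[0,0,0,0,0,0.15,0]]'; python3 -m jog '[[0,0,0,0,0,0.15,0]]'; python3 -m jog '[[0,0,0,0,0,0.1,0]]'
```

```text
t: 14.4
ee_pos: [0.5367, 0.0679, 0.0654]
orientation: [1.0, -0.012, 0.0, 0.001]
force: [1.3, -0.5, -1.6]
gripper_width: 0.0242
t: 14.52
ee_pos: [0.5367, 0.0678, 0.0639]
orientation: [1.0, -0.012, 0.0, 0.001]
force: [0.5, 0.9, -1.2]
gripper_width: 0.0243
t: 14.65
ee_pos: [0.5367, 0.0678, 0.0623]
orientation: [1.0, -0.012, 0.0, 0.001]
force: [0.9, 0.2, -2.2]
gripper_width: 0.0242
t: 14.78
ee_pos: [0.5367, 0.0678, 0.0613]
orientation: [1.0, -0.012, 0.0, 0.001]
force: [-3.4, -1.6, 9.3]
gripper_width: 0.0245
```

Floor contact is felt at TCP z 0.0613 (expected 0.0614). I release and lift.

```bash
python3 -m jog '[[0,0,0,0,0,-0.05,0.3],[0,0,0,0,0,0,0.6],[0,0,0,0,0,0,0.6],[0,0,0,0,0,0,0.6]]'
python3 -m jog '[[0,0,0,0,0,-1,0.6],[0,0,0,0,0,-2,0.6],[0,0,0,0,0,-4,0.6],[0,0,0,0,0,-5,0.6],[0,0,0,0,0,0,0.6]]'
python3 - <<'E'
from h import *
need([.435,.07,.19],-1.4)
p,d=arm.snapshot('wrist');cv2.imwrite('pics/w8.png',p[...,::-1])
E
```

```text
t: 15.28
ee_pos: [0.5372, 0.0679, 0.0623]
orientation: [1.0, -0.012, 0.001, 0.001]
force: [0.1, 0.4, -0.2]
gripper_width: 0.0513
t: 15.9
ee_pos: [0.5371, 0.0686, 0.1888]
orientation: [1.0, -0.011, 0.001, 0.001]
force: [-0.0, 0.1, -0.1]
gripper_width: 0.0511
t 15.9 pos [0.5371 0.0686 0.1888] F [-0.05  0.12 -0.13] w 0.0511
turn [ 0.002 -0.003  0.002] shift now-axes cm [-10.21   0.1   -0.15] shift final-axes cm [-10.21   0.11  -0.12]
```

View pics/w8.png

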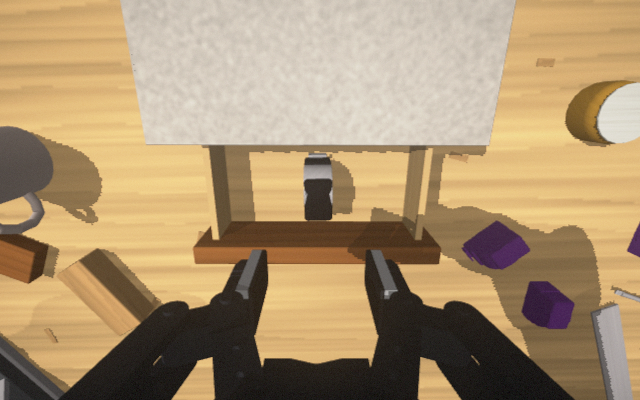

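The tape stands in the drawer at (318,187). I back off, lower in front of the drawer and push it shut.

```bash
python3 -m jog '[[0,0,0,-3,0,0,0],[0,0,0,-4,0,0,0],[0,0,0,-3.3,0.1,0,0],[0,0,0,-0.2,0,0,0],[0,0,0,0,0,4,0],[0,0,0,0,0,4,0],[0,0,0,0,0,3,0],[0,0,0,0,0,0.4,0],[0,0,0,0,0,0,0]]'
python3 - <<'E'
from h import *
need([.455,.07,.072],-1.4)
E
```

```text
t: 17.08
ee_pos: [0.4274, 0.0689, 0.0664]
orientation: [1.0, -0.012, -0.002, 0.001]
force: [-1.0, 0.6, 0.7]
gripper_width: 0.0002
t 17.07 pos [0.4274 0.0689 0.0664] F [-1.04  0.59  0.7 ] w 0.0002
turn [0.002 0.004 0.001] shift now-axes cm [ 2.76 -0.17 -0.57] shift final-axes cm [ 2.76 -0.18 -0.56]
```

```bash
python3 -m jog '[[0,0.004,0,0.9,-0.1,-0.5,0],[0,0,0,0.9,0,0,0],[0,0,0,0.5,0,0,0],[0,0,0,0.2,0,0,0]]'; python3 -m jog '[[0,0,0,0.25,0,0,0],[0,0,0,0.25,0,0,0]]';  python3 -m jog '[[0,0,0,0.25,0,0,0],[0,0,0,0.25,0,0,0]]'
```

```text
t: 17.58
ee_pos: [0.4568, 0.0695, 0.0748]
orientation: [1.0, -0.012, 0.003, 0.001]
force: [-0.1, -0.2, 1.0]
gripper_width: -0.0002
t: 17.82
ee_pos: [0.462, 0.0694, 0.0748]
orientation: [1.0, -0.012, 0.003, 0.001]
force: [0.2, 0.7, -1.4]
gripper_width: -0.0001
t: 18.08
ee_pos: [0.4662, 0.0692, 0.0745]
orientation: [1.0, -0.012, 0.001, 0.001]
force: [-3.1, -0.2, 3.0]
gripper_width: 0.0002
```

```bash
python3 -m jog '[[0,0,0,0.4,0,0.1,0],[0,0,0,0.4,0,0,0],[0,0.003,0,0.4,0,0,0],[0,0.003,0,0.4,0,0,0]]'; python3 -m jog '[[0,0.003,0,0.45,0,0,0],[0,0.003,0,0.45,0,0,0],[0,0.003,0,0.45,0,0,0],[0,0.003,0,0.45,0,0,0],[0,0.003,0,0.45,0,0,0]]'
```

```text
t: 18.58
ee_pos: [0.4825, 0.0688, 0.0733]
orientation: [1.0, -0.012, 0.004, 0.001]
force: [-4.4, -0.3, 3.8]
gripper_width: 0.0002
t: 19.2
ee_pos: [0.5057, 0.0682, 0.0731]
orientation: [1.0, -0.012, 0.011, 0.001]
force: [-4.9, -0.1, 2.8]
gripper_width: 0.0002
```

```bash
python3 -m jog '[[0,-0.01,0,0.4,0,0,0],[0,-0.01,0,0.4,0,0,0],[0,0,0,0.4,0,0,0],[0,0,0,0.4,0,0,0],[0,0,0,0.4,0,0,0]]'; python3 -m jog '[[0,0.002,0,0.35,0,0,0],[0,0.002,0,0.35,0,0,0],[0,0.002,0,0.35,0,0,0]]'
```

```text
t: 19.82
ee_pos: [0.5264, 0.0677, 0.0733]
orientation: [1.0, -0.012, -0.0, 0.001]
force: [-7.2, 0.1, 4.2]
gripper_width: 0.0001
t: 20.2
ee_pos: [0.5369, 0.0674, 0.0733]
orientation: [1.0, -0.012, 0.002, 0.002]
force: [-7.3, -0.3, 4.4]
gripper_width: -0.0002
```

```bash
python3 -m jog '[[0,0.002,0,0.3,0,0,0],[0,0.002,0,0.3,0,0,0],[0,0.002,0,0.3,0,0,0]]'; python3 -m jog '[[0,0.002,0,0.3,0,0,0],[0,0.002,0,0.3,0,0,0],[0,0.002,0,0.3,0,0,0]]'
```

```text
t: 20.58
ee_pos: [0.5457, 0.0672, 0.0732]
orientation: [1.0, -0.012, 0.004, 0.002]
force: [-6.5, -0.6, 5.9]
gripper_width: 0.0003
t: 20.95
ee_pos: [0.5541, 0.0669, 0.0732]
orientation: [1.0, -0.012, 0.006, 0.002]
force: [-7.6, -0.9, 5.1]
gripper_width: -0.0005
```

```bash
python3 -m jog '[[0,-0.005,0,0.25,0,0,0],[0,-0.005,0,0.25,0,0,0],[0,0,0,0.22,0,0,0]]'; python3 -m jog '[[0,0.002,0,0.22,0,0,0],[0,0.002,0,0.22,0,0,0]]'
```

```text
t: 21.32
ee_pos: [0.5608, 0.0668, 0.0733]
orientation: [1.0, -0.012, 0.0, 0.002]
force: [-6.0, -0.3, 5.1]
gripper_width: 0.0002
t: 21.58
ee_pos: [0.5647, 0.0666, 0.0733]
orientation: [1.0, -0.012, 0.001, 0.003]
force: [-8.3, -0.0, 5.2]
gripper_width: -0.0002
```

```bash
python3 -m jog '[[0,0.002,0,0.2,0,0,0]]'; python3 -m jog '[[0,0.002,0,0.2,0,0,0]]'
```

```text
t: 21.7
ee_pos: [0.566, 0.0665, 0.0732]
orientation: [1.0, -0.012, 0.001, 0.003]
force: [-13.1, -1.4, 10.4]
gripper_width: 0.0002
t: 21.82
ee_pos: [0.5664, 0.0666, 0.0732]
orientation: [1.0, -0.012, 0.0, 0.003]
force: [-17.9, -1.6, 15.2]
gripper_width: -0.0
```

```bash
python3 -m jog '[[0,0.002,0,0.2,0,0,0]]'
```

```text
t: 21.95
ee_pos: [0.5663, 0.0665, 0.0732]
orientation: [1.0, -0.012, -0.001, 0.004]
force: [-18.9, -1.2, 14.3]
gripper_width: -0.0003
```

That was too hard: the force read 18–19 N in x on the last two steps, over the 16 N limit. I batched a step after 13.1 N without checking it first. I release now, slowly.

```bash
python3 -m jog '[[0,0,0,-0.15,0,0,0]]';  python3 -m jog '[[0,0,0,-0.4,0,0,0],[0,0,0,-0.6,0,0,0]]'; python3 -m jog '[[0,0,0,-0.8,0,0,0],[0,0,0,-0.8,0,0,0]]'; python3 -m jog '[[0,0,0,-3,0,0,0],[0,0,0,-4,0,0,0],[0,0,0,-3,0,0,0],[0,0,0,0,0,-4,0],[0,0,0,0,0,-5,0],[0,0,0,0,0,0,0]]'
python3 - <<'E'
from h import *
need([.3,-.4,.2],-1.4)
p,D=arm.snapshot('scene');cv2.imwrite('pics/s9.png',p[...,::-1]);C=cam('scene');P=cloud(C,D);z=P[...,2]
m=((z>.10)&(z<.113)&(P[...,0]<.6)&(P[...,0]>.4)&(abs(P[...,1])<.19))
q=P[m];print('front',cv2.minAreaRect(q[:,:2].astype(np.float32)*1000))
p,d=arm.snapshot('wrist');cv2.imwrite('pics/w9.png',p[...,::-1])
E
```

```text
t: 22.08
ee_pos: [0.5646, 0.0665, 0.0733]
orientation: [1.0, -0.012, -0.001, 0.004]
force: [-6.0, -0.2, 3.8]
gripper_width: -0.0002
t: 22.32
ee_pos: [0.5545, 0.0668, 0.0732]
orientation: [1.0, -0.012, -0.001, 0.004]
force: [-4.8, 0.1, 4.2]
gripper_width: -0.0002
t: 22.58
ee_pos: [0.5387, 0.0671, 0.0733]
orientation: [1.0, -0.012, -0.0, 0.004]
force: [0.3, -0.6, -0.5]
gripper_width: 0.0001
t: 23.32
ee_pos: [0.4359, 0.0697, 0.1658]
orientation: [1.0, -0.012, 0.004, 0.004]
force: [-0.1, 0.4, -0.0]
gripper_width: 0.0001
t 23.32 pos [0.4359 0.0697 0.1658] F [-0.08  0.44 -0.03] w 0.0001
turn [ 0.008 -0.008 -0.   ] shift now-axes cm [-12.4   47.32  -3.13] shift final-axes cm [-12.44  47.29  -3.42]
front ((566.0448608398438, 67.46894836425781), (226.8746337890625, 17.845069885253906), 88.81129455566406)
```

View pics/s9.png

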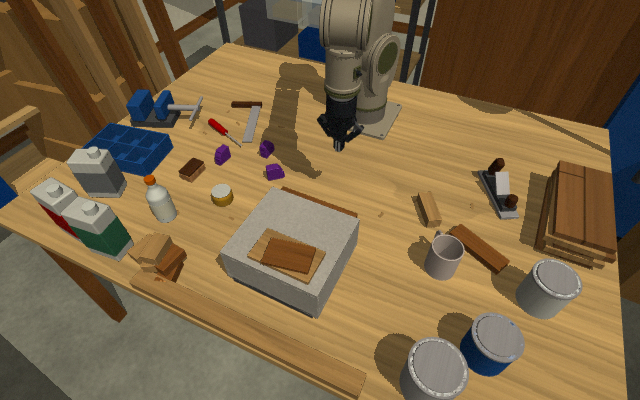

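View pics/w9.png

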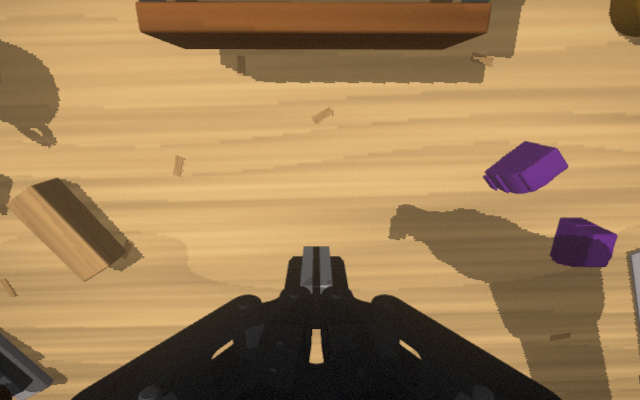

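The drawer is held shut. Its front centre is back at (0.566, 0.0675), the same as at the start, and the arm is clear of it. Nothing else in view has moved, so I hand in.

```bash
python3 -m jog '[[0,0,0,0,0,0,0],[0,0,0,0,0,0,0]]'; python3 -c "
from station import arm
print(arm.sign_off())"
```

```text
t: 23.68
ee_pos: [0.433, 0.0689, 0.1605]
orientation: [1.0, -0.012, -0.0, 0.004]
force: [0.9, -0.8, -0.8]
gripper_width: 0.0003
the job is handed in; nothing more can be done
None
```

The drawer is shut with the tape measure inside, but I pushed too hard while closing it and may have damaged the catch. I handed the job in at 23.7 s of the 72 s allowed.

- **Opening:** I pressed the drawer front slowly until the force rose at the stop, peaking at about 12.8 N. After I backed off, the drawer sprang fully out.
- **Tape:** I picked up the black tape measure, stood it on the drawer floor and let go. The wrist picture showed it standing in the middle of the opening.
- **Closing (failed check):** The last two push steps read about 18 and 19 N along the push direction. The catch is damaged above 16 N. The cause was my error: I sent two more steps after a 13.1 N reading when I should have stopped there.
- **Last checks:** After I let go, the catch held. The drawer front measured at x = 0.566 m, the same as at the start, and the gripper was clear of everything. By eye in the last picture, the purple look-alikes and the other loose things were where they started. I did not measure their positions, and I could not check the tape inside the closed drawer.

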